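Stow a vial under the flush ring-pull hatch of a sample store

TASK

Put the blue-capped vial away in the sample store: flip up the ring pull recessed in the hatch, lift the hatch until it stands open, and set the vial upright on the floor inside. Then shut the hatch fully and fold the ring flat into its recess again, without disturbing the other vials, bottles and jar.

Things in the scene. Friction and masses are not known exactly. Their poses are not given: they have to be found in the camera images.
- store: White low box fixed on the worktop, 200 (x) x 190 (y) x 95 mm high; origin at the centre of its underside, x from its front rim (robot side) to the hinge side, z up. In its deck, 95 mm up, lies a flush aluminium hatch, 147 (x) x 137 (y) mm, 12 mm thick, hinged along its far (+x) edge.
- well (a point): Centre of the floor of the well under the hatch, 20 mm above the store's origin, axes as the store's. The well is 150 (x) x 140 (y) mm, open to the deck 75 mm above its floor; the shut hatch leaves 53 mm of height under its recess.
- hinge (a point): Middle of the hatch's hinge line, at deck height, at x = +75 mm, z = 95 mm in the store's frame; the line runs along the store's y.
- recess (a point): Centre of the open-topped black recess in the hatch, at deck height, moving with the hatch: 105 (x) x 84 (y) mm, 20 mm deep; with the hatch shut at x = -14.5 mm in the store's frame. The pull ring lies in it.
- hatch (a joint): Hatch hinge, rad: 0 shut and flush, grows as its front edge rises, 1.57 upright, stop at 1.8. It is stiff (about 0.5 N m of friction) and stays where it is left. Hatch about 0.35 kg.
- pull_ring (a joint): Hinge of the steel pull ring, rad, relative to the hatch: 0 flat in the recess, top flush, its free bar toward the hatch hinge; 1.57 square to the hatch; stop at 2.7, leaning out over the front edge. Stays where it is left (0.04 N m of friction). Its pivot line is parallel to the hatch hinge, 132 mm from it and 5 mm below the hatch's top face.
- ring_bar (a point): Middle of the ring's free bar: round, 10 mm thick, 54 mm long, parallel to the hatch hinge, 55 mm from the ring's pivot line. With the ring flat, fingertips have 45 mm of recess from bar centre to pivot, 40 mm beyond the bar and 10 mm below it; legs are 68 mm apart. The bar's position fixes both the hatch's and the ring's angle.
- blue_vial: White vial with a blue screw cap, 22 mm diameter, 45 mm tall, about 22 g, standing on the worktop; origin at the centre of its underside, z up. The one to stow.
- black_vial: Like vial with a black cap, 22 x 45 mm; leave it. Origin at the centre of its underside.
- white_vial: Like vial with a white cap, 22 x 45 mm; leave it. Origin at the centre of its underside.
- tall_dome_bottle: Second white dome-topped bottle, 51 mm diameter, 98 mm tall, loose, behind the vials; leave it. Origin at the centre of its underside.
- red_cap_bottle: White bottle with a red cap, 68 mm diameter, 165 mm tall, loose; leave it. Origin at the centre of its underside.
- dome_bottle: White dome-topped bottle, 51 mm diameter, 96 mm tall, loose, between vials and store; leave it. Origin at the centre of its underside.
- salve: White jar with a black lid, 60 mm diameter, 41 mm tall, loose; leave it. Origin at the centre of its underside.

How it is judged:
By the outcome, as a careful person would: the job done as asked, in the order asked, and still so for the second after the job is handed in, with the robot touching nothing.
It also fails if it takes over 72 s, if anything falls off the work surface, if the arm or the gripper's body presses on something with over 40 N, if the wrist force passes 120 N, or if a joint passes its speed limit or range.

ROBOT

A 6-joint arm with a two-finger parallel gripper is mounted at the origin on a cart in front of the work surface, level with it; the furniture and walls round the work are solid. World frame = base frame: x ahead of the robot, y to its left, z up, the work surface at z = 0. Lengths are in m, angles in rad, forces in N, time in s.
With the tool pointing down it reaches from about 0.35 to 0.975 m from the base axis. Payload 4.9 kg.
Tool frame: the origin (TCP) lies at the very end of the fingers, on their centre line; the grasp point (between the pads) lies 19 mm behind it (ctrl.grip_point_offset is the distance from the TCP to the grasp point, in m); z points along the fingers, y is the line along which they close (so a half turn about z gives the same grasp; the last joint's range is limited). The gripper opens to 85 mm and grips with 20 to 120 N. Pads are 22 mm wide; open, the fingers measure 114 mm over their backs; the gripper's body (76 mm by 85 mm) begins 54 mm behind the grasp point. The pads swing forward as they close: fully open they stand 13 mm farther back than shut.
Start: joints at [-1.401, 0.053, 1.613, -0, 1.476, -0.119], TCP at [0.178, -0.599, 0.231] pointing down, gripper open.
Joint ranges: [-3.01, 3.01], [-1.01, 2.22], [0.06, 2.58], [-1.02, 4.17], [0.09, 2.62], [-3.14, 3.14]. Speed limits (rad/s): [2.57, 2.57, 3.14, 3.14, 3.14, 3.14].

INTERFACE

Orientations are given as a rotation vector (axis times angle).
In Python, from station import ctrl gives the robot as it stands.
- The arm moves only by the tool send_rows, never from a script. Its argument "rows" is a list of rows, each a list of 3 entries, a list of its own where there are three numbers: the finger opening in cm, from 0 to 8.54, then the shift along the tool's x, y, z in cm, then the turn about the tool's z in degrees. A call has 1 to 10 rows; each row shifts and turns the commanded pose from where the row before left it, along the tool's axes as they then stand; what a row does not reach is not made up. A row lasts 1/8 s, in which the tool goes at most 62.5 mm and 10.7 degrees, less where a joint would pass 70% of its speed; a pose out of reach is approached as far as the arm can. A call with a gripper value outside its range is refused whole. The fingers move at their own pace and stop on an object; "newtons" is the grip in N (left out, the last holds). Time passes only in rows, so rows that do not move let the fingers close. It gives the time, the measured TCP pose, the force, the opening and the grip force at its end, in the units of the state.
- ctrl.get_obs(): the state, without advancing time (a new reading comes with each control period).
- ctrl.get_image(name): name is "scene" or "side" or "wrist"; returns a dict with "frame" (400x640x3 uint8, red, green, blue), "range_z" (400x640 float32, m along the optical axis (not along the pixel's ray), 0 where there is no reading), "fx", "fy", "cx", "cy" (pixels), "k1" (the pictures are not rectified: a ray, as slopes to the right and down, at radius r is drawn at 1 + k1 r^2 times it, then the intrinsics apply), "cam_to_world" (4x4, takes a point from camera to world coordinates). Camera axes: x right, y down, z forward; pixel columns grow to the right and rows downward; lengths in m; the calibration is good to about 2 mm. A picture is of the moment at which its call begins.
- ctrl.finish_job(): hands the job in; it is judged then, once.
The state is a dict: "t": time; "q": joint angles; "dq": joint speeds; "effort": joint torques, N m; "tool_pos": TCP position; "tool_rot": TCP orientation; "contact_force": force on the tool from outside, world axes, zero at the start; "wrist_torque": the same for the moment, N m; "opening": finger opening in m; "grip_force": force on a finger pad.
Only numpy, scipy, OpenCV 4.12 (cv2) and the standard library are available. Lean on these libraries where they do the work, as an engineer would, in place of code of your own. Each camera call takes 0.05 s, during which the arm holds its last target. There are 200 camera calls.

## Working session

There is one attempt and no reset: what is moved stays moved. The work goes in short steps, Python scripts to look and compute and a tool call to move; the robot and the scene stay as the last step left them, time stands still between calls to the robot, and variables do not carry over. Pictures are saved under pics/ and viewed, at most 10 in all, crops included, and the job is handed in when it is done.

Besides the shell and the picture viewer there is one more tool, called after ">>>" as name([rows], argument=value, ...), one row to a line, values as JSON. send_rows: Moves the arm, as the interface text tells. Its arguments: {"type":"object","properties":{"rows":{"type":"array","items":{"type":"array"}},"newtons":{"type":"number"}},"required":["rows"]}

```bash
mkdir -p pics; ls; cat > h.py <<'E'
import numpy as np, cv2
from scipy.spatial.transform import Rotation as R
from station import ctrl
def save(im,n): cv2.imwrite('pics/%s.png'%n, im['frame'][:,:,::-1])
def cloud(im):
    h,w=im['range_z'].shape
    u,v=np.meshgrid(np.arange(w),np.arange(h))
    K=np.array([[im['fx'],0,im['cx']],[0,im['fy'],im['cy']],[0,0,1.]])
    p=cv2.undistortPoints(np.stack([u,v],-1).reshape(-1,1,2).astype(np.float64),K,np.array([im['k1'],0,0,0.])).reshape(h,w,2)
    z=im['range_z']
    P=np.stack([p[...,0]*z,p[...,1]*z,z],-1)
    T=np.array(im['cam_to_world'])
    W=P@T[:3,:3].T+T[:3,3]; W[z==0]=np.nan
    rays=np.concatenate([p,np.ones((h,w,1))],-1)@T[:3,:3].T
    return W,rays,T[:3,3]
def onplane(im,u,v,z):
    W,r,o=cloud(im); d=r[int(v),int(u)]; return o+d*(z-o[2])/d[2]
E
python3 - <<'E'
from h import *
o=ctrl.get_obs()
for k in o: print(k,np.round(o[k],3))
print(R.from_rotvec(o['tool_rot']).as_matrix().round(3))
for n in ['scene','side']:
    im=ctrl.get_image(n); save(im,n); np.savez('/tmp/%s.npz'%n,**im)
    print(n,np.round(im['cam_to_world'],3),im['fx'],im['k1'])
a=cv2.imread('pics/scene.png');b=cv2.imread('pics/side.png')
E
```

```text
pics
t 0.0
q [-1.401  0.053  1.614 -0.     1.476 -0.119]
dq [-0.001 -0.     0.    -0.001 -0.002  0.001]
effort [ 0.0000e+00 -3.9369e+01 -3.7017e+01 -0.0000e+00  7.0000e-03 -0.0000e+00]
tool_pos [ 0.178 -0.598  0.23 ]
tool_rot [-3.107 -0.452  0.   ]
contact_force [-0.441  0.515 -0.589]
wrist_torque [ 0.016  0.025 -0.006]
grip_force 0.0
opening 0.085
[[ 0.959  0.285 -0.   ]
 [ 0.285 -0.959  0.002]
 [ 0.    -0.002 -1.   ]]
scene [[-0.817 -0.402  0.413  0.026]
 [-0.576  0.56  -0.595  0.617]
 [ 0.008 -0.724 -0.689  0.825]
 [ 0.     0.     0.     1.   ]] 364.46164462887555 0.008974291550312229
side [[-0.997 -0.043  0.062  0.402]
 [-0.076  0.544 -0.836  1.064]
 [ 0.002 -0.838 -0.545  0.797]
 [ 0.     0.     0.     1.   ]] 510.2020376404012 -0.027045574702543557
```

View pics/scene.png

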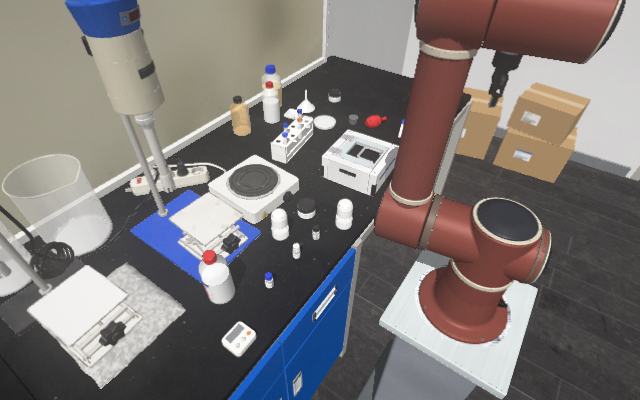

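View pics/side.png

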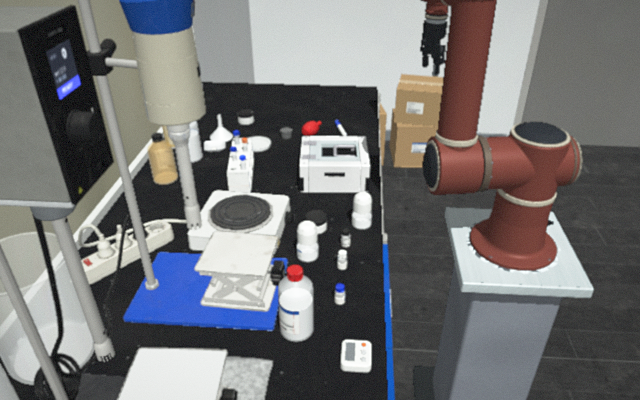

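Scene view: store at (360,160), blue vial (268,281), white vial (296,250), black vial (316,232), dome bottles (344,213) and (280,222), salve (306,208), red-cap bottle (215,278). Side view: store (335,165), blue vial (340,293).

```bash
python3 - <<'E'
from h import *
im={n:dict(np.load('/tmp/%s.npz'%n)) for n in ['scene','side']}
for n,b in [('scene',(318,125,402,195)),('side',(295,130,375,195))]:
    W,r,o=cloud(im[n]); f=im[n]['frame'].astype(int)
    m=np.zeros(W.shape[:2],bool); m[b[1]:b[3],b[0]:b[2]]=1
    d=m&(abs(W[...,2]-.095)<.008)
    xy=W[d][:,:2].astype(np.float32)
    print(n,'deck',cv2.minAreaRect(xy),np.median(W[d][:,2]),d.sum())
    dk=d|(m&(abs(W[...,2]-.08)<.02)); dark=dk&(f.sum(-1)<200)
    print(' dark',cv2.minAreaRect(W[dark][:,:2].astype(np.float32)))
pts={'scene':dict(blue=(268,276),white=(296,246),black=(316,228),dome=(344,203),tall=(279,214),salve=(306,204),red=(208,258)),
'side':dict(blue=(340,287),white=(342,252),black=(346,232),dome=(362,196),tall=(307,226),salve=(318,214),red=(294,272))}
zz=dict(blue=.045,white=.045,black=.045,dome=.09,tall=.09,salve=.041,red=.165)
for k in zz:
    print(k,[onplane(im[n],*pts[n][k],zz[k])[:2].round(3) for n in im],[np.round(cloud(im[n])[0][pts[n][k][1],pts[n][k][0]],3) for n in im])
# blue vial extents via colour
for n,b in [('scene',(255,268,282,292)),('side',(330,280,350,306))]:
    f=im[n]['frame'][b[1]:b[3],b[0]:b[2]].astype(int); W=cloud(im[n])[0][b[1]:b[3],b[0]:b[2]]
    m=(f[...,2]-f[...,0]>40); v,u=np.nonzero(m); print(n,'bluecap px',u.mean()+b[0],v.mean()+b[1],m.sum(),np.nanmedian(W[m],0), onplane(im[n],round(u.mean()+b[0]),round(v.mean()+b[1]),.042))
E
```

```text
scene deck ((0.47113847732543945, -0.2960314154624939), (0.20072206854820251, 0.19577468931674957), 3.507361650466919) 0.09379806770227117 1771
 dark ((0.4627705216407776, -0.2705429196357727), (0.09382974356412888, 0.14574790000915527), 4.470691204071045)
side deck ((0.468725323677063, -0.21914735436439514), (0.19958241283893585, 0.35323473811149597), 4.054286003112793) 0.09587265192995797 1923
 dark ((0.4568527340888977, -0.27052009105682373), (0.09851942956447601, 0.14904829859733582), 2.7700839042663574)
blue [array([0.424, 0.245]), array([0.428, 0.245])] [array([0.424, 0.246, 0.046]), array([0.428, 0.246, 0.046])]
white [array([0.425, 0.127]), array([0.429, 0.124])] [array([0.426, 0.127, 0.044]), array([0.429, 0.124, 0.044])]
black [array([0.419, 0.042]), array([0.423, 0.045])] [array([0.419, 0.041, 0.044]), array([0.423, 0.043, 0.044])]
dome [array([ 0.386, -0.051]), array([ 0.386, -0.054])] [array([ 0.383, -0.045,  0.096]), array([ 0.387, -0.044,  0.096])]
tall [array([0.51 , 0.092]), array([0.515, 0.089])] [array([0.507, 0.096, 0.095]), array([0.513, 0.105, 0.101])]
salve [array([ 0.502, -0.024]), array([ 0.499, -0.034])] [array([ 0.503, -0.025,  0.04 ]), array([ 0.499, -0.034,  0.041])]
red [array([0.503, 0.344]), array([0.512, 0.341])] [array([0.504, 0.344, 0.164]), array([0.512, 0.342, 0.166])]
scene bluecap px 268.1090909090909 275.8363636363636 55 [0.42525337 0.24354853 0.04294206] [0.42595621 0.24398415 0.042     ]
side bluecap px 339.5888888888889 287.5111111111111 90 [0.42842327 0.24477424 0.04298278] [0.42777432 0.24460009 0.042     ]
```

```bash
python3 - <<'E'
from h import *
f=np.load('/tmp/side.npz')['frame'][120:200,290:380,::-1]
g=np.load('/tmp/scene.npz')['frame'][120:200,315:405,::-1]
cv2.imwrite('pics/crop.png',cv2.resize(np.hstack([f,g]),None,fx=4.4,fy=4.4,interpolation=cv2.INTER_CUBIC))
E
```

```text
(no output)
```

View pics/crop.png

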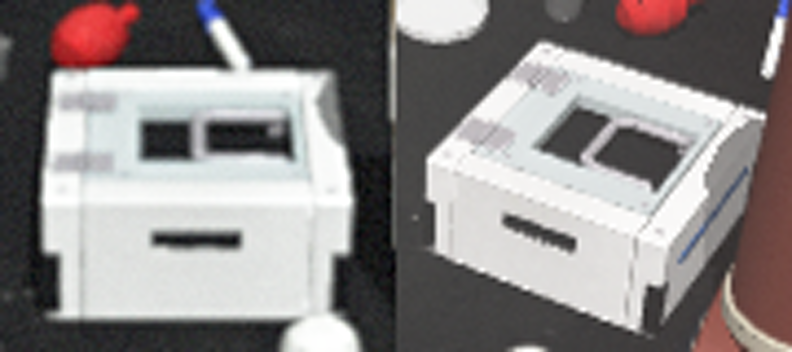

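The crop shows the store with grey hinges on the +x side. The ring's bar lies about mid-hatch and its pivot is near the front rim. Store centre is about (0.471, -0.296) with a yaw of about 3.5°. I'll go above the bar now.

```bash
cat >> h.py <<'E'
def plan(wps, opening, yaw=None, start=None):
    """wps: list of (x,y,z,nrows); yaw: final world angle (deg) of tool y, reached over first wp. prints rows"""
    o=ctrl.get_obs(); M=R.from_rotvec(o['tool_rot']).as_matrix()
    p=np.array(o['tool_pos'] if start is None else start[:3],float)
    a=np.degrees(np.arctan2(M[1,1],M[0,1])) if start is None else start[3]
    out=[]
    for i,w in enumerate(wps):
        n=w[3]; turn=0
        if i==0 and yaw is not None: turn=((yaw-a+90)%180-90)/n
        for k in range(n):
            d=(np.array(w[:3])-p)/(n-k); p=p+d
            c,s=np.cos(np.radians(a)),np.sin(np.radians(a))
            ty=np.array([c,s,0]); tx=np.array([-s,c,0]) # x = y cross z, z=(0,0,-1)
            out.append([opening,[round(float(v)*100,2) for v in (d@tx,d@ty,-d[2])],round(-turn,1)])
            a+=turn
    print(out); return out
E
python3 - <<'E'
from h import *
M=R.from_rotvec(ctrl.get_obs()['tool_rot']).as_matrix(); print(np.cross(M[:,1],M[:,2]),M[:,0])
plan([(.45,-.296,.26,9)],4.0,3.5)
E
```

```text
[9.58584039e-01 2.84809740e-01 2.30363376e-04] [9.58584039e-01 2.84809740e-01 2.30363376e-04]
[[4.0, [3.86, -2.36, -0.33], np.float64(-8.6)], [4.0, [4.16, -1.76, -0.33], np.float64(-8.6)], [4.0, [4.38, -1.12, -0.33], np.float64(-8.6)], [4.0, [4.5, -0.46, -0.33], np.float64(-8.6)], [4.0, [4.52, 0.21, -0.33], np.float64(-8.6)], [4.0, [4.43, 0.88, -0.33], np.float64(-8.6)], [4.0, [4.25, 1.53, -0.33], np.float64(-8.6)], [4.0, [3.98, 2.15, -0.33], np.float64(-8.6)], [4.0, [3.61, 2.72, -0.33], np.float64(-8.6)]]
```

>>> send_rows([
  [4,[3.9,-2.4,-0.3],-8.6],
  [4,[4.2,-1.8,-0.3],-8.6],
  [4,[4.4,-1.1,-0.3],-8.6],
  [4,[4.5,-0.5,-0.3],-8.6],
  [4,[4.5,0.2,-0.3],-8.6],
  [4,[4.4,0.9,-0.3],-8.6],
  [4,[4.2,1.5,-0.3],-8.6],
  [4,[4.0,2.1,-0.3],-8.6],
  [4,[3.6,2.7,-0.3],-8.6],
  [4,[0,0,0],0],
])

```text
t: 1.35
tool_pos: [0.4495, -0.2929, 0.2581]
tool_rot: [-2.138, -2.301, -0.001]
contact_force: [0.6, -0.5, 1.2]
opening: 0.0402
grip_force: 0.0
```

```bash
python3 - <<'E'
from h import *
im=ctrl.get_image('wrist'); save(im,'w1'); np.savez('/tmp/w1.npz',**im); print(im['cam_to_world'].round(3),im['fx'])
o=ctrl.get_obs(); print(o['tool_pos'],R.from_rotvec(o['tool_rot']).as_matrix().round(3))
W,r,c=cloud(im); f=im['frame'].astype(int)
d=abs(W[...,2]-.095)<.006
near=np.hypot(W[...,0]-.471,W[...,1]+.296)<.16
m=d&near; print('deck',cv2.minAreaRect(W[m][:,:2].astype(np.float32)),np.median(W[m][:,2]))
k=near&(W[...,2]<.082)&(abs(W[...,0]-.456)<.07)&(abs(W[...,1]+.296)<.06)
print('rec',cv2.minAreaRect(W[k][:,:2].astype(np.float32)),np.median(W[k][:,2]))
E
```

```text
[[ 0.997  0.07   0.022  0.444]
 [ 0.073 -0.949 -0.307 -0.214]
 [-0.001  0.308 -0.951  0.399]
 [ 0.     0.     0.     1.   ]] 347.51643535731677
[ 0.44864395 -0.29403094  0.25793588] [[-0.071  0.998 -0.001]
 [ 0.998  0.071  0.   ]
 [ 0.    -0.001 -1.   ]]
deck ((0.4744887053966522, -0.2982785105705261), (0.1998012810945511, 0.1896725744009018), 4.253788948059082) 0.09333824133057933
rec ((0.4555453956127167, -0.28730088472366333), (0.1136845052242279, 0.11061254888772964), 4.047976016998291) 0.07347755098742914
```

View pics/w1.png

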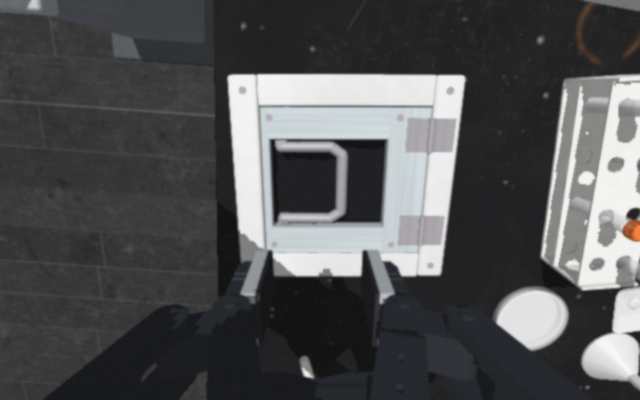

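The wrist view shows the ring in the black recess. The bar runs vertically at (341,182) between rows 150 and 212, and the pivot is at about (275,182).

```bash
python3 - <<'E'
from h import *
im=dict(np.load('/tmp/w1.npz'))
b=onplane(im,341,182,.092); t=onplane(im,342,155,.092); l=onplane(im,340,209,.092)
c=np.array([.4745,-.2983]); ps=np.radians(4.2); u=np.array([np.cos(ps),np.sin(ps)]);n=np.array([-u[1],u[0]])
for p in (b,t,l): print(p, (p[:2]-c)@u,(p[:2]-c)@n)
print('bar model',c-.002*u)
f=im['frame'].astype(int).sum(-1); print(f[182,325:356]); print(f[182,262:285])
E
```

```text
[ 0.471897   -0.29632164  0.092     ] -0.0024511172978631908 0.0021636888438844926
[ 0.47043374 -0.27138933  0.092     ] -0.0020844532888352335 0.0271362035760878
[ 0.47343788 -0.32251277  0.092     ] -0.002832568844969118 -0.024069955304439467
bar model [ 0.47250537 -0.29844648]
[103 104 103  99 103 109 110 101 100 120 196 304 401 456 482 497 504 499
 481 447 389 299 188 108  96 103  98  99 101 104  96]
[454 501 583 618 621 621 616 591 503 359 225 127  75  67  82  93 102 101
  96 107  96 104 101]
```

>>> send_rows([
  [3,[-0.5,2.3,0],0],
  [3,[0,0,5],0],
  [3,[0,0,5],0],
  [3,[0,0,3],0],
  [3,[0,0,2],0],
  [3,[0,0,1],0],
  [3,[0,0,1],0],
  [3,[0,0,0.7],0],
  [3,[0,0,0],0],
], newtons=25)

```text
t: 2.52
tool_pos: [0.4716, -0.2984, 0.0813]
tool_rot: [-2.144, -2.297, 0.0]
contact_force: [0.3, -0.4, -0.2]
opening: 0.0299
grip_force: 0.0
```

```bash
python3 - <<'E'
from h import *
im=ctrl.get_image('wrist'); save(im,'w2'); print(ctrl.get_obs()['tool_pos'])
E
```

```text
[ 0.4717865  -0.29853776  0.08169348]
```

View pics/w2.png

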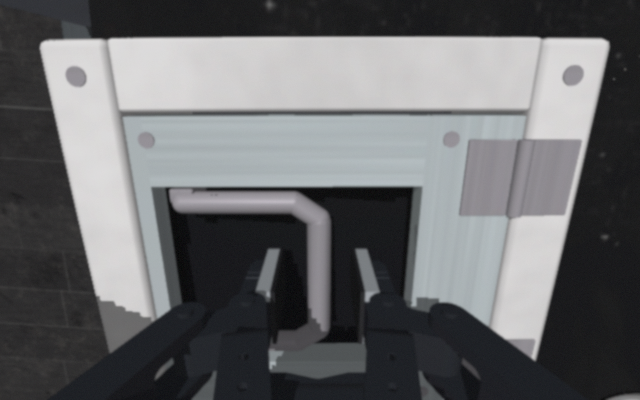

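The bar (column 318) is centred between the two fingers, so I'll close on it.

>>> send_rows([
  [2,[0,0,0.2],0],
  [0.8,[0,0,0],0],
  [0.8,[0,0,0],0],
  [0.8,[0,0,0],0],
  [0.8,[0,0,0],0],
], newtons=25)

```text
t: 3.2
tool_pos: [0.4722, -0.2985, 0.0797]
tool_rot: [2.143, 2.296, 0.001]
contact_force: [4.5, 0.6, -0.1]
opening: 0.0084
grip_force: 24.4
```

```bash
cat >> h.py <<'E'
def bar(th,ph):
    e=np.array([-np.cos(th),np.sin(th)]); n=np.array([np.sin(th),np.cos(th)])
    return np.array([.075,.095])+.132*e-.005*n+.055*(-np.cos(ph)*e+np.sin(ph)*n)
def arc(seq):
    """print bar displacement per row (tool y, tool z in cm)"""
    P=[bar(*np.radians(s)) for s in seq]
    for s,a,b in zip(seq[1:],P,P[1:]): print(s,'ty %.2f tz %.2f'%((b[0]-a[0])*100,-(b[1]-a[1])*100),b.round(4))
E
python3 - <<'E'
from h import *
arc([(0,p) for p in (0,7,14,22,30,38,46,54,62,70,78,86,94,100)])
print()
arc([(0,100),(4,104),(9,109),(14,114),(19,118),(24,120),(29,122),(34,124),(39,126),(44,127),(49,128),(54,128),(59,128),(64,128),(69,127),(74,126),(79,125),(84,124),(89,122),(94,120),(97,118)])
E
```

```text
(0, 7) ty -0.04 tz -0.67 [-0.0024  0.0967]
(0, 14) ty -0.12 tz -0.66 [-0.0036  0.1033]
(0, 22) ty -0.24 tz -0.73 [-0.006   0.1106]
(0, 30) ty -0.34 tz -0.69 [-0.0094  0.1175]
(0, 38) ty -0.43 tz -0.64 [-0.0137  0.1239]
(0, 46) ty -0.51 tz -0.57 [-0.0188  0.1296]
(0, 54) ty -0.59 tz -0.49 [-0.0247  0.1345]
(0, 62) ty -0.65 tz -0.41 [-0.0312  0.1386]
(0, 70) ty -0.70 tz -0.31 [-0.0382  0.1417]
(0, 78) ty -0.74 tz -0.21 [-0.0456  0.1438]
(0, 86) ty -0.76 tz -0.11 [-0.0532  0.1449]
(0, 94) ty -0.77 tz -0.00 [-0.0608  0.1449]
(0, 100) ty -0.57 tz 0.07 [-0.0666  0.1442]

(4, 104) ty -0.00 tz -0.92 [-0.0666  0.1534]
(9, 109) ty 0.09 tz -1.15 [-0.0657  0.1649]
(14, 114) ty 0.19 tz -1.14 [-0.0638  0.1762]
(19, 118) ty 0.38 tz -1.13 [-0.06    0.1876]
(24, 120) ty 0.67 tz -1.12 [-0.0534  0.1988]
(29, 122) ty 0.76 tz -1.07 [-0.0458  0.2095]
(34, 124) ty 0.85 tz -1.01 [-0.0372  0.2197]
(39, 126) ty 0.94 tz -0.94 [-0.0279  0.2291]
(44, 127) ty 1.11 tz -0.86 [-0.0167  0.2377]
(49, 128) ty 1.18 tz -0.76 [-0.0049  0.2453]
(54, 128) ty 1.34 tz -0.64 [0.0085 0.2517]
(59, 128) ty 1.39 tz -0.52 [0.0224 0.2569]
(64, 128) ty 1.43 tz -0.40 [0.0368 0.2609]
(69, 127) ty 1.54 tz -0.22 [0.0522 0.2631]
(74, 126) ty 1.55 tz -0.08 [0.0677 0.2638]
(79, 125) ty 1.54 tz 0.07 [0.0831 0.2632]
(84, 124) ty 1.53 tz 0.21 [0.0984 0.2611]
(89, 122) ty 1.55 tz 0.43 [0.1138 0.2568]
(94, 120) ty 1.48 tz 0.57 [0.1287 0.2511]
(97, 118) ty 0.88 tz 0.48 [0.1375 0.2463]
```

>>> send_rows([
  [0.8,[0,0,-0.7],0],
  [0.8,[0,-0.1,-0.7],0],
  [0.8,[0,-0.2,-0.7],0],
  [0.8,[0,-0.3,-0.7],0],
  [0.8,[0,-0.4,-0.6],0],
  [0.8,[0,-0.5,-0.6],0],
  [0.8,[0,-0.6,-0.5],0],
  [0.8,[0,0,0],0],
])

```text
t: 4.2
tool_pos: [0.4512, -0.3, 0.1261]
tool_rot: [2.142, 2.295, 0.002]
contact_force: [5.2, 1.9, 4.1]
opening: 0.0084
grip_force: 25.2
```

>>> send_rows([
  [0.8,[0,-0.7,-0.4],0],
  [0.8,[0,-0.7,-0.3],0],
  [0.8,[0,-0.8,-0.2],0],
  [0.8,[0,-0.8,-0.1],0],
  [0.8,[0,-0.8,0],0],
  [0.8,[0,-0.6,0],0],
  [0.8,[0,0,0],0],
])

```text
t: 5.08
tool_pos: [0.406, -0.3032, 0.1349]
tool_rot: [-2.144, -2.296, 0.002]
contact_force: [0.4, 0.4, 5.2]
opening: 0.0088
grip_force: 26.2
```

```bash
python3 - <<'E'
from h import *
im=ctrl.get_image('side'); f=im['frame'][90:215,270:410,::-1]
im2=ctrl.get_image('wrist')
cv2.imwrite('pics/s3.png',np.hstack([cv2.resize(f,(400,357)),cv2.resize(im2['frame'][:,:,::-1],(400,250)).repeat(1,0) if 0 else cv2.copyMakeBorder(cv2.resize(im2['frame'][:,:,::-1],(400,250)),0,107,0,0,0)]))
E
```

```text
(no output)
```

View pics/s3.png

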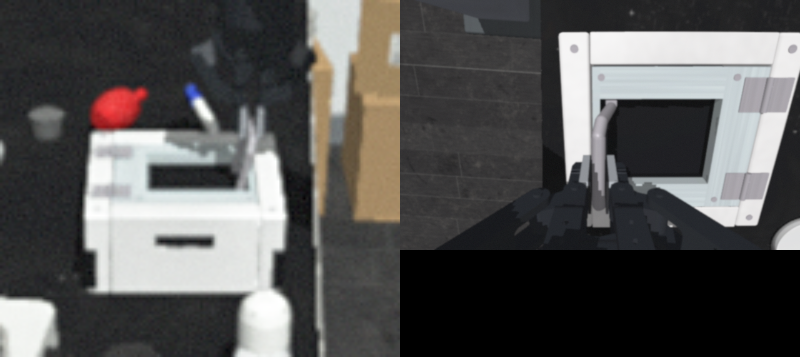

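The ring is upright in the grip, the hatch is still shut, and the recess is fully visible. Next I'll lift the hatch.

>>> send_rows([
  [0.8,[0,0,-0.5],0],
  [0.8,[0,0,-0.9],0],
  [0.8,[0,0.1,-1.1],0],
  [0.8,[0,0.2,-1.1],0],
  [0.8,[0,0.4,-1.1],0],
  [0.8,[0,0.7,-1.1],0],
  [0.8,[0,0.8,-1.1],0],
  [0.8,[0,0,0],0],
], newtons=45)

```text
t: 6.18
tool_pos: [0.4275, -0.3014, 0.2023]
tool_rot: [-2.141, -2.294, 0.004]
contact_force: [-1.7, -2.8, -1.2]
opening: 0.0082
grip_force: 28.0
```

```bash
cat >> h.py <<'E'
C=np.array([.4743,-.2975]); PS=np.radians(4.2); U=np.array([np.cos(PS),np.sin(PS)]); N=np.array([-U[1],U[0]])
def store(W):
    d=W[...,:2]-C; return np.stack([d@U,d@N,W[...,2]],-1)
def hatch(cam='side'):
    im=ctrl.get_image(cam); S=store(cloud(im)[0]); f=im['frame'].astype(int)
    # side frames of hatch beside the recess, |y| 45..68 mm
    m=(abs(S[...,1])>.046)&(abs(S[...,1])<.066)&(S[...,2]>.06)&(S[...,0]<.12)&(S[...,0]>-.075)&(f.sum(-1)>350)
    P=S[m]; a=np.degrees(np.arctan2(P[:,2]-.095,.075-P[:,0])); r=np.hypot(P[:,2]-.095,.075-P[:,0]); k=(r>.05)&(r<.15)
    print(cam,'hatch deg',np.percentile(a[k],[10,50,90]).round(1),k.sum()); return im
E
python3 - <<'E'
from h import *
hatch('side'); hatch('scene'); hatch('wrist')
print(ctrl.get_obs()['contact_force'],ctrl.get_obs()['grip_force'])
E
```

```text
side hatch deg [20.9 29.8 31. ] 209
scene hatch deg [25.6 28.4 29.2] 133
wrist hatch deg [27.7 28.7 29.2] 6321
[-2.0108559  -4.66870207 -3.82280003] 27.833881080150604
```

>>> send_rows([
  [0.8,[0,0.8,-1.0],0],
  [0.8,[0,0.9,-0.9],0],
  [0.8,[0,1.1,-0.9],0],
  [0.8,[0,1.2,-0.8],0],
  [0.8,[0,1.3,-0.6],0],
  [0.8,[0,1.4,-0.5],0],
  [0.8,[0,1.4,-0.4],0],
  [0.8,[0,1.5,-0.2],0],
  [0.8,[0,0,0],0],
])

```text
t: 7.45
tool_pos: [0.526, -0.2945, 0.2576]
tool_rot: [2.141, 2.296, 0.002]
contact_force: [-0.9, -1.1, 1.4]
opening: 0.0085
grip_force: 26.8
```

```bash
python3 - <<'E'
from h import *
hatch('side'); hatch('scene'); hatch('wrist')
print(store(np.array(ctrl.get_obs()['tool_pos'])))
E
```

```text
side hatch deg [-10.3  67.5  69.3] 134
scene hatch deg [-8.8 64.  67.1] 48
wrist hatch deg [64.6 67.  68.7] 1155
[ 0.05125471 -0.0007853   0.25788889]
```

>>> send_rows([
  [0.8,[0,1.5,-0.1],0],
  [0.8,[0,1.5,0.1],0],
  [0.8,[0,1.5,0.2],0],
  [0.8,[0,1.5,0.4],0],
  [0.8,[0,1.5,0.6],0],
  [0.8,[0,0.9,0.5],0],
  [0.8,[0,0,0],0],
])

```text
t: 8.48
tool_pos: [0.61, -0.2885, 0.2387]
tool_rot: [2.141, 2.296, 0.004]
contact_force: [3.0, -0.2, 0.5]
opening: 0.0088
grip_force: 25.1
```

```bash
python3 - <<'E'
from h import *
from scipy.optimize import fsolve
im=hatch('side'); hatch('scene'); save(im,'s4')
p=store(np.array(ctrl.get_obs()['tool_pos'])); print(p)
for dz in (.008,.010,.013): print(np.degrees(fsolve(lambda s:bar(*s)-[p[0],p[2]+dz],[1.7,2.1])))
E
```

```text
side hatch deg [-15.5  89.2  94.5] 93
scene hatch deg [81.4 88.9 93.4] 129
[ 0.13563855 -0.0010095   0.23951436]
[ 96.38652662 118.58216304]
[ 96.77546201 121.31921604]
[ 97.45186721 125.6405852 ]
```

View pics/s4.png

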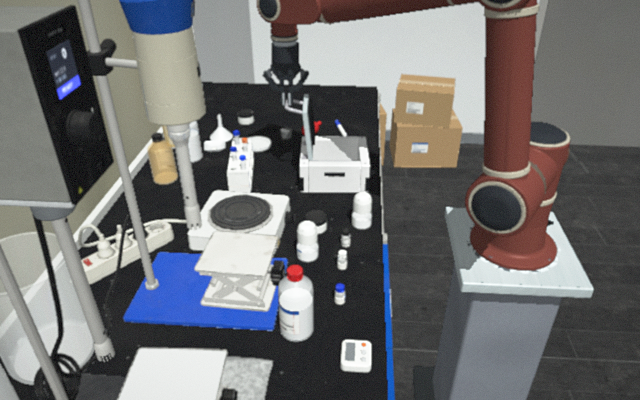

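The hatch stands open at about 96°. In the side view it is at (308,125), with the ring held by the gripper behind it. I'll release, rise and go to the vial.

>>> send_rows([
  [2.8,[0,0,0],0],
  [2.8,[0,0,0],0],
  [2.8,[0,0,0],0],
  [2.8,[0,0,-3],0],
  [2.8,[0,0,-5],0],
], newtons=25)

```text
t: 9.2
tool_pos: [0.607, -0.2885, 0.3171]
tool_rot: [-2.14, -2.292, 0.002]
contact_force: [0.3, 0.1, 0.3]
opening: 0.028
grip_force: 0.0
```

```bash
python3 - <<'E'
from h import *
hatch('scene');
plan([(.52,-.03,.32,5),(.427,.2445,.17,6)],4.0,34)
E
```

```text
scene hatch deg [81.2 89.2 93. ] 137
[[4.0, [5.31, -1.43, 0.17], np.float64(-6.0)], [4.0, [5.43, -0.87, 0.17], np.float64(-6.0)], [4.0, [5.49, -0.29, 0.17], np.float64(-6.0)], [4.0, [5.49, 0.28, 0.17], np.float64(-6.0)], [4.0, [5.43, 0.86, 0.17], np.float64(-6.0)], [4.0, [4.66, 1.27, 2.5], 0], [4.0, [4.66, 1.27, 2.5], 0], [4.0, [4.66, 1.27, 2.5], 0], [4.0, [4.66, 1.27, 2.5], 0], [4.0, [4.66, 1.27, 2.5], 0], [4.0, [4.66, 1.27, 2.5], 0]]
```

>>> send_rows([
  [4,[5.3,-1.4,0.1],-6],
  [4,[5.4,-0.9,0.1],-6],
  [4,[5.5,-0.3,0.1],-6],
  [4,[5.5,0.3,0.1],-6],
  [4,[5.4,0.9,0.1],-6],
  [4,[4.7,1.3,2.5],0],
  [4,[4.7,1.3,2.5],0],
  [4,[4.7,1.3,2.5],0],
  [4,[4.7,1.3,2.5],0],
  [4,[4.7,1.3,2.5],0],
])

```text
t: 10.5
tool_pos: [0.4413, 0.2032, 0.1889]
tool_rot: [1.476, 2.772, 0.001]
contact_force: [0.6, -0.4, -1.6]
opening: 0.0399
grip_force: 0.0
```

>>> send_rows([
  [4,[4.6,1.2,2.5],0],
  [4,[0,0,0],0],
])

```text
t: 10.75
tool_pos: [0.4235, 0.2483, 0.1617]
tool_rot: [-1.468, -2.774, 0.005]
contact_force: [-0.5, -1.2, -0.3]
opening: 0.0399
grip_force: 0.0
```

```bash
python3 - <<'E'
from h import *
im=ctrl.get_image('wrist'); save(im,'w5'); W,r,c=cloud(im); f=im['frame'].astype(int)
o=ctrl.get_obs(); p=o['tool_pos']; print(p)
m=(f[...,2]-f[...,0]>40)&(np.hypot(W[...,0]-.427,W[...,1]-.2445)<.03)
P=W[m]; t=P[P[:,2]>.04]; print(m.sum(),P[:,2].max(),cv2.minEnclosingCircle(t[:,:2].astype(np.float32)) if len(t) else 0)
v,u=np.nonzero(m&(W[...,2]>.04)); print(u.mean(),v.mean())
if len(t):
  x,y=cv2.minEnclosingCircle(t[:,:2].astype(np.float32))[0]
  plan([(x,y,p[2],1)],4.0)
E
```

```text
[0.4250115  0.24743259 0.16319002]
621 0.23728212122010564 ((0.4286762475967407, 0.25140583515167236), 0.02023797109723091)
325.44848484848484 219.07272727272726
[[4.0, [0.12, 0.53, -0.0], 0]]
```

View pics/w5.png

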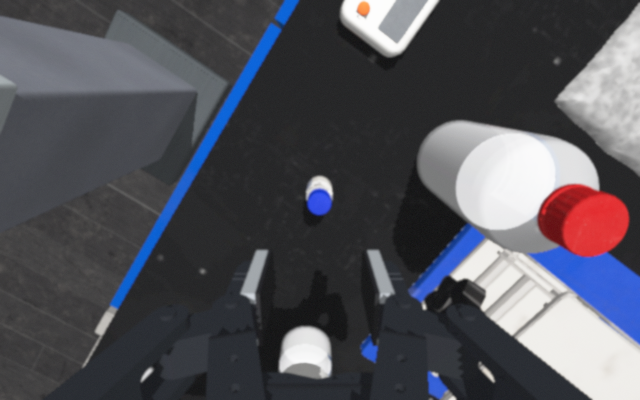

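The blue cap is at (319,202) with the vial body behind it. The red-cap bottle is well clear on the right.

```bash
python3 - <<'E'
from h import *
im=ctrl.get_image('wrist'); W,r,c=cloud(im); f=im['frame'].astype(int)
b=np.zeros(W.shape[:2],bool); b[170:225,295:345]=1
m=b&(f[...,2]-f[...,0]>50)
n_,lab,st,ce=cv2.connectedComponentsWithStats(m.astype(np.uint8)); k=1+st[1:,4].argmax(); print(st[k],ce[k])
P=W[lab==k]; top=P[P[:,2]>np.nanpercentile(P[:,2],80)-.003]
print(P[:,2].max(), top.mean(0), (top.min(0)+top.max(0))/2)
v=st[k][1]+st[k][3]-1-4; print(onplane(im,round(ce[k][0]),round(ce[k][1]),.043))
p=ctrl.get_obs()['tool_pos'];print(p); q=onplane(im,round(ce[k][0]),round(ce[k][1]),.043)
plan([(q[0],q[1],p[2],1)],4.0)
E
```

```text
[305 186  26  27 556] [317.63489209 199.17086331]
nan [0.42993414 0.24138004 0.04318423] [0.43013313 0.24087224 0.04281927]
[0.42922475 0.24233769 0.043     ]
[0.42613271 0.24688238 0.1643304 ]
[[4.0, [-0.55, 0.0, -0.0], 0]]
```

>>> send_rows([
  [4,[-0.4,0.1,3],0],
  [4,[0,0,4],0],
  [4,[0,0,3],0],
  [4,[0,0,1.5],0],
  [4,[0,0,0],0],
  [4,[0,0,0],0],
])

```text
t: 11.6
tool_pos: [0.4308, 0.2443, 0.0511]
tool_rot: [1.476, 2.771, 0.004]
contact_force: [-0.5, 0.8, 0.2]
opening: 0.0401
grip_force: 0.0
```

```bash
python3 - <<'E'
from h import *
o=ctrl.get_obs(); p=o['tool_pos']; print(p)
plan([(.429,.2425,.0175,1)],4.0)
E
```

```text
[0.43078862 0.24427066 0.0510989 ]
[[4.0, [-0.05, -0.25, 3.36], 0]]
```

>>> send_rows([
  [4,[-0.1,-0.2,1.5],0],
  [4,[0,0,1.8],0],
  [3,[0,0,0],0],
  [2,[0,0,0],0],
  [1.9,[0,0,0],0],
  [1.9,[0,0,0],0],
  [1.9,[0,0,0],0],
  [1.9,[0,0,0],0],
], newtons=25)

```text
t: 12.6
tool_pos: [0.4283, 0.2421, 0.0164]
tool_rot: [1.476, 2.773, 0.0]
contact_force: [0.5, -0.1, -0.5]
opening: 0.0204
grip_force: 25.0
```

```bash
python3 - <<'E'
from h import *
plan([(.4593,-.2986,.20,10)],1.9,4.2,start=[.428,.242,.2,33.9])
E
```

```text
[[1.9, [-4.66, -2.76, -0.0], 3.0], [1.9, [-4.8, -2.51, -0.0], 3.0], [1.9, [-4.92, -2.26, -0.0], 3.0], [1.9, [-5.03, -2.0, -0.0], 3.0], [1.9, [-5.13, -1.74, -0.0], 3.0], [1.9, [-5.21, -1.47, -0.0], 3.0], [1.9, [-5.28, -1.2, -0.0], 3.0], [1.9, [-5.34, -0.92, -0.0], 3.0], [1.9, [-5.38, -0.64, -0.0], 3.0], [1.9, [-5.4, -0.36, -0.0], 3.0]]
```

>>> send_rows([
  [1.9,[0,0,-2],0],
  [1.9,[0,0,-5],0],
  [1.9,[0,0,-6],0],
  [1.9,[0,0,-5.4],0],
])

```text
t: 13.1
tool_pos: [0.4281, 0.2421, 0.2025]
tool_rot: [1.476, 2.773, 0.001]
contact_force: [1.2, 1.2, -0.2]
opening: 0.0204
grip_force: 25.0
```

>>> send_rows([
  [1.9,[-4.7,-2.8,0],3],
  [1.9,[-4.8,-2.5,0],3],
  [1.9,[-4.9,-2.3,0],3],
  [1.9,[-5.0,-2.0,0],3],
  [1.9,[-5.1,-1.7,0],3],
  [1.9,[-5.2,-1.5,0],3],
  [1.9,[-5.3,-1.2,0],3],
  [1.9,[-5.3,-0.9,0],3],
  [1.9,[-5.4,-0.6,0],3],
  [1.9,[-5.4,-0.4,0],3],
])

```text
t: 14.35
tool_pos: [0.458, -0.3002, 0.2004]
tool_rot: [2.146, 2.294, 0.0]
contact_force: [1.4, 0.1, -0.5]
opening: 0.0206
grip_force: 25.0
```

>>> send_rows([
  [1.9,[0,0,0],0],
  [1.9,[0,0,0],0],
])

```text
t: 14.6
tool_pos: [0.4579, -0.2981, 0.2]
tool_rot: [-2.143, -2.296, -0.001]
contact_force: [0.2, -0.2, -0.2]
opening: 0.0203
grip_force: 25.0
```

```bash
python3 - <<'E'
from h import *
im=ctrl.get_image('wrist'); save(im,'w6'); hatch('scene')
p=ctrl.get_obs()['tool_pos']; print(p,store(np.array(p)))
S=store(cloud(im)[0]); m=(abs(S[...,0])<.06)&(abs(S[...,1])<.06)&(S[...,2]<.05); print('floor',np.median(S[m][:,2]),m.sum())
plan([(.4593,-.2986,.037,4)],1.9)
E
```

```text
scene hatch deg [81.  88.6 93.3] 129
[ 0.45815882 -0.29731056  0.20016033] [-0.01608396  0.00137108  0.20016033]
floor 0.019301704315712487 15522
[[1.9, [-0.03, 0.03, 4.08], 0], [1.9, [-0.03, 0.03, 4.08], 0], [1.9, [-0.03, 0.03, 4.08], 0], [1.9, [-0.03, 0.03, 4.08], 0]]
```

View pics/w6.png

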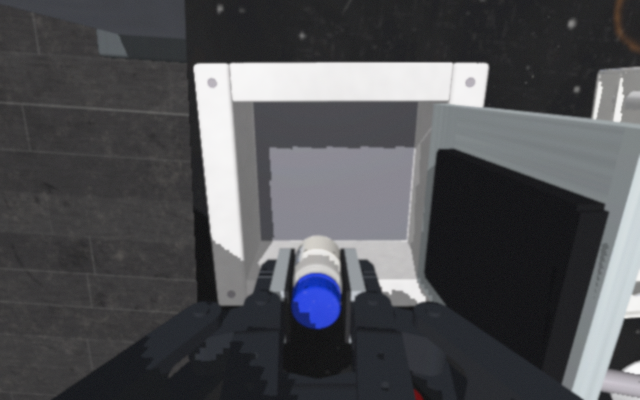

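The vial hangs upright in the grip at (318,290) over the open well, and the hatch stands open on the right. I'll lower it.

>>> send_rows([
  [1.9,[0,0,5],0],
  [1.9,[0,0,5],0],
  [1.9,[0,0,3],0],
  [1.9,[0,0,2],0],
  [1.9,[0,0,0.7],0],
  [1.9,[0,0,0.3],0],
  [1.9,[0,0,0.2],0],
  [1.9,[0,0,0],0],
])

```text
t: 15.7
tool_pos: [0.4587, -0.2988, 0.0392]
tool_rot: [2.143, 2.295, 0.0]
contact_force: [0.1, 0.1, -0.1]
opening: 0.0203
grip_force: 25.0
```

>>> send_rows([
  [1.9,[0,0,0.2],0],
  [1.9,[0,0,0.05],0],
  [1.9,[0,0,0],0],
])

```text
t: 16.08
tool_pos: [0.4581, -0.2983, 0.0357]
tool_rot: [-2.144, -2.296, 0.0]
contact_force: [-0.4, -0.8, -0.2]
opening: 0.0202
grip_force: 25.0
```

>>> send_rows([
  [2.3,[0,0,0],0],
  [2.8,[0,0,0],0],
  [3.6,[0,0,0],0],
  [4,[0,0,0],0],
  [4,[0,0,-2],0],
  [4,[0,0,-4],0],
  [4,[0,0,-6],0],
  [4,[0,0,-6],0],
  [4,[0,0,-6],0],
  [4,[0,0,-4],0],
])

```text
t: 17.32
tool_pos: [0.4586, -0.2987, 0.3217]
tool_rot: [2.139, 2.292, 0.0]
contact_force: [-0.3, -1.1, -0.0]
opening: 0.0404
grip_force: 0.0
```

```bash
python3 - <<'E'
from h import *
im=ctrl.get_image('wrist'); save(im,'w7'); hatch('scene')
p=ctrl.get_obs()['tool_pos']; print(p)
S=store(cloud(im)[0]); f=im['frame'].astype(int)
m=(abs(S[...,0])<.07)&(abs(S[...,1])<.07)&(f[...,2]-f[...,0]>50)&(S[...,2]<.1); print('cap',np.median(S[m],0),m.sum())
E
```

```text
scene hatch deg [81.7 88.9 93.2] 129
[ 0.45986949 -0.29974607  0.32478748]
cap [-0.01571002 -0.00140541  0.06303232] 242
```

View pics/w7.png

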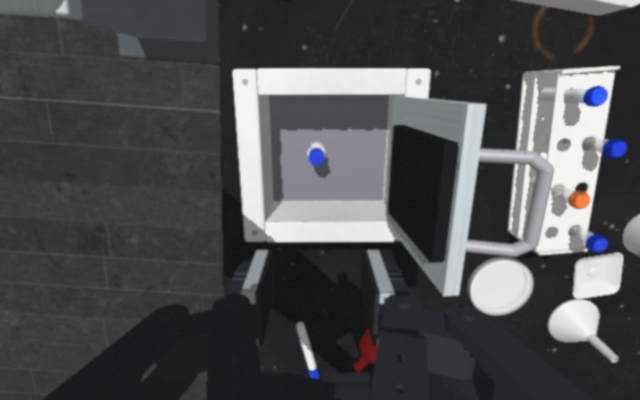

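The vial stands upright in the well (cap at (317,155)), and the ring's bar stands clear of the hatch at (543,200). Now I'll measure the bar for re-gripping.

```bash
python3 - <<'E'
from h import *
from scipy.optimize import fsolve
im=ctrl.get_image('wrist'); S=store(cloud(im)[0])
m=(abs(S[...,1])<.02)&(S[...,0]>.105)&(S[...,0]<.18)&(S[...,2]>.2)&(S[...,2]<.30); P=S[m]
print(m.sum(),np.median(P,0),P.min(0),P.max(0))
print(ctrl.get_obs()['tool_pos'])
plan([(.6085,-.288,.32,3),(.6085,-.288,.24,3)],2.8)
arc([(97,118),(94,120),(89,122),(84,124),(79,125),(74,126),(69,127),(64,128),(59,128),(54,128),(49,128),(44,127),(39,126),(34,124),(29,122),(24,120),(19,118),(14,114),(9,109),(4,104),(0,100)])
E
```

```text
894 [0.13314811 0.00127094 0.24380504] [ 0.12961047 -0.01998361  0.23517768] [0.13943546 0.01995299 0.24634575]
[ 0.45908328 -0.29909091  0.32104887]
[[2.8, [0.03, 4.99, 0.03], 0], [2.8, [0.03, 4.99, 0.03], 0], [2.8, [0.03, 4.99, 0.03], 0], [2.8, [0.0, 0.0, 2.67], 0], [2.8, [0.0, 0.0, 2.67], 0], [2.8, [0.0, 0.0, 2.67], 0]]
(94, 120) ty -0.88 tz -0.48 [0.1287 0.2511]
(89, 122) ty -1.48 tz -0.57 [0.1138 0.2568]
(84, 124) ty -1.55 tz -0.43 [0.0984 0.2611]
(79, 125) ty -1.53 tz -0.21 [0.0831 0.2632]
(74, 126) ty -1.54 tz -0.07 [0.0677 0.2638]
(69, 127) ty -1.55 tz 0.08 [0.0522 0.2631]
(64, 128) ty -1.54 tz 0.22 [0.0368 0.2609]
(59, 128) ty -1.43 tz 0.40 [0.0224 0.2569]
(54, 128) ty -1.39 tz 0.52 [0.0085 0.2517]
(49, 128) ty -1.34 tz 0.64 [-0.0049  0.2453]
(44, 127) ty -1.18 tz 0.76 [-0.0167  0.2377]
(39, 126) ty -1.11 tz 0.86 [-0.0279  0.2291]
(34, 124) ty -0.94 tz 0.94 [-0.0372  0.2197]
(29, 122) ty -0.85 tz 1.01 [-0.0458  0.2095]
(24, 120) ty -0.76 tz 1.07 [-0.0534  0.1988]
(19, 118) ty -0.67 tz 1.12 [-0.06    0.1876]
(14, 114) ty -0.38 tz 1.13 [-0.0638  0.1762]
(9, 109) ty -0.19 tz 1.14 [-0.0657  0.1649]
(4, 104) ty -0.09 tz 1.15 [-0.0666  0.1534]
(0, 100) ty 0.00 tz 0.92 [-0.0666  0.1442]
```

>>> send_rows([
  [2.8,[0,5,0],0],
  [2.8,[0,5,0],0],
  [2.8,[0,5,0],0],
  [2.8,[0,0,3],0],
  [2.8,[0,0,3],0],
  [2.8,[0,0,2],0],
  [2.8,[0,0,0.9],0],
  [2.8,[0,0,0],0],
  [2.8,[0,0,0],0],
])

```text
t: 18.6
tool_pos: [0.6083, -0.2884, 0.2285]
tool_rot: [2.142, 2.295, 0.001]
contact_force: [0.0, -0.3, 0.6]
opening: 0.0279
grip_force: 0.0
```

>>> send_rows([
  [2,[0,0,0],0],
  [0.8,[0,0,0],0],
  [0.8,[0,0,0],0],
  [0.8,[0,0,0],0],
], newtons=25)

```text
t: 19.1
tool_pos: [0.6086, -0.2883, 0.2277]
tool_rot: [2.142, 2.295, 0.001]
contact_force: [3.7, -0.6, 1.3]
opening: 0.0086
grip_force: 24.4
```

```bash
python3 - <<'E'
from h import *
o=ctrl.get_obs(); print(store(np.array(o['tool_pos'])),o['grip_force'],o['opening'])
hatch('scene')
E
```

```text
[ 0.13457384 -0.0006103   0.2277042 ] 24.41828101873398 0.008573759971198669
scene hatch deg [80.  88.3 92.1] 130
```

>>> send_rows([
  [0.8,[0,-0.6,-0.8],0],
  [0.8,[0,-1.5,-0.6],0],
  [0.8,[0,-1.5,-0.4],0],
  [0.8,[0,-1.5,-0.2],0],
  [0.8,[0,-1.5,-0.1],0],
  [0.8,[0,-1.5,0.1],0],
  [0.8,[0,-1.5,0.2],0],
  [0.8,[0,-1.4,0.4],0],
  [0.8,[0,0,0],0],
], newtons=45)

```text
t: 20.27
tool_pos: [0.4962, -0.2961, 0.2406]
tool_rot: [-2.144, -2.294, 0.004]
contact_force: [-1.1, -5.5, -2.0]
opening: 0.0088
grip_force: 28.4
```

```bash
python3 - <<'E'
from h import *
o=ctrl.get_obs(); print(store(np.array(o['tool_pos'])),o['grip_force'],o['opening'])
hatch('scene');hatch('side');hatch('wrist')
E
```

```text
[ 2.19305790e-02 -1.79287793e-04  2.40566314e-01] 28.43448758125305 0.008841878386424713
scene hatch deg [-0.8 53.1 54.8] 37
side hatch deg [-13.6  55.1  56.5] 147
wrist hatch deg [53.6 55.5 55.8] 4322
```

>>> send_rows([
  [0.8,[0,-1.4,0.5],0],
  [0.8,[0,-1.3,0.6],0],
  [0.8,[0,-1.2,0.8],0],
  [0.8,[0,-1.1,0.9],0],
  [0.8,[0,-0.9,0.9],0],
  [0.8,[0,-0.9,1.0],0],
  [0.8,[0,-0.8,1.1],0],
  [0.8,[0,-0.7,1.1],0],
  [0.8,[0,0,0],0],
])

```text
t: 21.55
tool_pos: [0.4144, -0.3018, 0.1705]
tool_rot: [-2.144, -2.296, 0.003]
contact_force: [2.1, -9.0, -4.8]
opening: 0.0087
grip_force: 27.1
```

```bash
python3 - <<'E'
from h import *
o=ctrl.get_obs(); print(store(np.array(o['tool_pos'])),o['grip_force'],o['opening'],o['contact_force'])
hatch('scene');hatch('wrist')
E
```

```text
[-6.00450978e-02  6.14091739e-05  1.70473293e-01] 27.087973058223724 0.008662260280294357 [ 2.14898523 -8.97974706 -4.7777869 ]
scene hatch deg [11.8 13.5 14.3] 165
wrist hatch deg [12.3 13.3 13.9] 7207
```

>>> send_rows([
  [0.8,[-0.1,-0.4,1.0],0],
  [0.8,[-0.1,-0.2,1.0],0],
  [0.8,[0,0,0.8],0],
  [0.8,[0,0,0.3],0],
  [0.8,[0,0,0],0],
])

```text
t: 22.28
tool_pos: [0.4089, -0.3026, 0.1395]
tool_rot: [-2.141, -2.295, -0.001]
contact_force: [1.5, 2.8, -3.4]
opening: 0.0083
grip_force: 27.1
```

```bash
python3 - <<'E'
from h import *
o=ctrl.get_obs(); print(store(np.array(o['tool_pos'])),o['grip_force'],o['opening'],o['contact_force'])
hatch('scene');hatch('wrist')
E
```

```text
[-0.0655525  -0.00032499  0.13946696] 27.13339537382126 0.008328522689982711 [ 1.53774552  2.78452356 -3.41200171]
scene hatch deg [-1.4  0.2  1.3] 183
wrist hatch deg [-1.2 -0.2  0.4] 7837
```

>>> send_rows([
  [0.8,[0,0,0.3],0],
  [0.8,[0,0,0.2],0],
  [0.8,[0,0,0],0],
])

```text
t: 22.75
tool_pos: [0.4097, -0.3027, 0.1374]
tool_rot: [-2.142, -2.296, -0.003]
contact_force: [-0.5, 10.2, 6.4]
opening: 0.0087
grip_force: 28.1
```

```bash
python3 - <<'E'
from h import *
o=ctrl.get_obs(); print(store(np.array(o['tool_pos'])),o['grip_force'],o['opening'],o['contact_force'])
hatch('wrist')
arc([(0,p) for p in (99,92,84,76,68,60,52,44,36,28,20,12,6,0)])
E
```

```text
[-0.06477421 -0.00049787  0.13741262] 28.13071310520172 0.008746291965185874 [-0.50377672 10.15754093  6.39160843]
wrist hatch deg [-2.  -1.  -0.5] 7847
(0, 92) ty 0.67 tz -0.06 [-0.0589  0.145 ]
(0, 84) ty 0.77 tz 0.03 [-0.0513  0.1447]
(0, 76) ty 0.76 tz 0.13 [-0.0437  0.1434]
(0, 68) ty 0.73 tz 0.24 [-0.0364  0.141 ]
(0, 60) ty 0.69 tz 0.34 [-0.0295  0.1376]
(0, 52) ty 0.64 tz 0.43 [-0.0231  0.1333]
(0, 44) ty 0.57 tz 0.51 [-0.0174  0.1282]
(0, 36) ty 0.49 tz 0.59 [-0.0125  0.1223]
(0, 28) ty 0.41 tz 0.65 [-0.0084  0.1158]
(0, 20) ty 0.31 tz 0.70 [-0.0053  0.1088]
(0, 12) ty 0.21 tz 0.74 [-0.0032  0.1014]
(0, 6) ty 0.09 tz 0.57 [-0.0023  0.0957]
(0, 0) ty 0.03 tz 0.57 [-0.002  0.09 ]
```

>>> send_rows([
  [0.8,[0.1,0.6,-0.1],0],
  [0.8,[0,0.8,0],0],
  [0.8,[0,0.8,0.1],0],
  [0.8,[0,0.7,0.2],0],
  [0.8,[0,0.7,0.3],0],
  [0.8,[0,0.6,0.4],0],
  [0.8,[0,0.6,0.5],0],
  [0.8,[0,0.5,0.6],0],
  [0.8,[0,0,0],0],
], newtons=20)

```text
t: 23.92
tool_pos: [0.4626, -0.2991, 0.1151]
tool_rot: [2.143, 2.297, 0.0]
contact_force: [-0.6, 0.8, 0.9]
opening: 0.0088
grip_force: 27.0
```

```bash
python3 - <<'E'
from h import *
o=ctrl.get_obs(); print(store(np.array(o['tool_pos'])),o['grip_force'],o['opening'],o['contact_force'])
hatch('wrist')
E
```

```text
[-0.01181881 -0.00077944  0.11508228] 27.007340490818024 0.008760713917740784 [-0.57946025  0.76441698  0.8905019 ]
wrist hatch deg [-1.8 -1.  -0.5] 9136
```

>>> send_rows([
  [0.8,[0,0.4,0.6],0],
  [0.8,[0,0.3,0.7],0],
  [0.8,[0,0.2,0.7],0],
  [0.8,[0,0.1,0.6],0],
  [0.8,[0,0,0.5],0],
  [0.8,[0,0,0.1],0],
  [0.8,[0,0,0],0],
])

```text
t: 24.85
tool_pos: [0.4723, -0.2985, 0.0837]
tool_rot: [2.143, 2.296, 0.0]
contact_force: [-1.9, 0.0, 0.4]
opening: 0.0085
grip_force: 27.2
```

```bash
python3 - <<'E'
from h import *
o=ctrl.get_obs(); print(store(np.array(o['tool_pos'])),o['grip_force'],o['opening'],o['contact_force'])
hatch('wrist')
E
```

```text
[-0.00209676 -0.00084545  0.08367939] 27.17867910861969 0.008489310337632155 [-1.93674209  0.0165882   0.43664316]
wrist hatch deg [-1.8 -1.  -0.5] 13640
```

>>> send_rows([
  [1.5,[0,0,0],0],
  [2.6,[0,0,0],0],
  [2.6,[0,0,0],0],
  [2.6,[0,0,-2],0],
  [2.6,[0,0,-5],0],
  [0,[0,0,-5],0],
  [0,[0,0,-5],0],
  [0,[0,0,0],0],
  [0,[0,0,0],0],
])

```text
t: 26.02
tool_pos: [0.4722, -0.2983, 0.2546]
tool_rot: [2.143, 2.296, 0.0]
contact_force: [-0.3, 0.1, -0.2]
opening: -0.0
grip_force: 0.0
```

```bash
cat >> h.py <<'E'
def flat():
    im=ctrl.get_image('wrist'); S=store(cloud(im)[0]); f=im['frame'].astype(int)
    q=lambda m:(np.percentile(S[m],[10,50,90],0)[:,2]*1000).round(2).tolist()+[int(m.sum())]
    x,y,z=S[...,0],S[...,1],S[...,2]; inb=(z>.08)&(z<.2)
    print('bar',q((abs(x+.002)<.012)&(abs(y)<.02)&(z>.083)&(z<.2)), S[(abs(x+.002)<.015)&(abs(y)<.02)&(z>.083)&(z<.2)].mean(0))
    print('deck front',q((x<-.08)&(x>-.095)&(abs(y)<.05)&inb),'hatch front',q((x<-.0695)&(x>-.0725)&(abs(y)<.06)&inb),'hatch back',q((x>.042)&(x<.055)&(abs(y)<.025)&inb))
    print('hatch side',q((y>.047)&(y<.062)&(x>-.06)&(x<-.03)&inb),'deck side',q((y>.075)&(y<.09)&(x>-.06)&(x<-.03)&inb))
E
python3 - <<'E'
from h import *
hatch('wrist');hatch('scene');flat();o=ctrl.get_obs(); print(o['tool_pos'],o['opening'])
E
```

```text
wrist hatch deg [-1.8 -0.9 -0.4] 4870
scene hatch deg [-1.8 -0.6  0.5] 216
bar [89.37, 92.44, 93.76, 486] [-0.00144225  0.00087974  0.09204695]
deck front [92.54, 93.47, 94.33, 1810] hatch front [92.5, 93.44, 94.28, 447] hatch back [92.56, 93.38, 94.27, 801]
hatch side [92.53, 93.39, 94.3, 633] deck side [92.42, 93.35, 94.28, 713]
[ 0.47148934 -0.29777957  0.25202499] 0.00027501916896297473
```

Hatch, deck and ring are all flush. I'll press lightly on the bar to be sure it is fully seated.

>>> send_rows([
  [0,[0,0,5],0],
  [0,[0,0,5],0],
  [0,[0,0,4],0],
  [0,[0,0,1.2],0],
  [0,[0,0,0.3],0],
  [0,[0,0,0.2],0],
  [0,[0,0,0.1],0],
  [0,[0,0,0],0],
])

```text
t: 27.18
tool_pos: [0.4727, -0.2988, 0.0969]
tool_rot: [2.142, 2.295, 0.0]
contact_force: [1.2, -0.1, -0.1]
opening: -0.0
grip_force: 0.0
```

>>> send_rows([
  [0,[0,0,0.2],0],
  [0,[0,0,0.2],0],
  [0,[0,0,0],0],
])

```text
t: 27.55
tool_pos: [0.4728, -0.2989, 0.0945]
tool_rot: [2.143, 2.296, -0.0]
contact_force: [-2.8, 3.7, 11.9]
opening: 0.0002
grip_force: 5.9
```

>>> send_rows([
  [0,[0,0,-2],0],
  [0,[0,0,-5],0],
  [0,[0,0,-5],0],
  [0,[0,0,-5],0],
  [0,[0,0,0],0],
  [0,[0,0,0],0],
])

```text
t: 28.3
tool_pos: [0.4721, -0.2983, 0.2619]
tool_rot: [2.143, 2.296, 0.0]
contact_force: [0.2, -0.9, -0.4]
opening: -0.0005
grip_force: 0.0
```

```bash
python3 - <<'E'
from h import *
flat(); o=ctrl.get_obs(); print(o['tool_pos'],o['contact_force'])
im=ctrl.get_image('side'); W=cloud(im)[0]
a=dict(np.load('/tmp/side.npz')); d=np.abs(im['frame'].astype(int)-a['frame']).sum(-1)
for k,b in dict(white=(335,245,350,272),black=(340,226,352,249),dome=(350,188,373,230),tall=(294,218,320,263),salve=(303,206,328,236),red=(276,262,315,342)).items(): print(k,np.percentile(d[b[1]:b[3],b[0]:b[2]],[50,99]))
ctrl.finish_job()
E
```

```text
bar [90.35, 92.43, 93.73, 449] [-0.00136975  0.00066479  0.09218648]
deck front [92.5, 93.44, 94.34, 1727] hatch front [92.54, 93.34, 94.32, 420] hatch back [92.43, 93.37, 94.22, 750]
hatch side [92.45, 93.35, 94.35, 615] deck side [92.49, 93.3, 94.26, 637]
[ 0.47165901 -0.29793863  0.26056635] [-0.23864947 -0.26451844  0.18847402]
white [ 7.   33.92]
black [ 8.  30.5]
dome [ 4.  29.7]
tall [ 5. 30.]
salve [ 7. 34.]
red [ 6. 38.]
the job is handed in; nothing more can be done
```

I set the blue-capped vial upright in the well, shut the hatch flush with the deck, folded the ring flat into its recess, and handed the job in at about 28 s; side-camera images from before and after show the other vials, bottles and jar unmoved.

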